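# Close up the check-weight case

### The job

Put the check weights away for the day: in the orange case on the bench, first push the upright white padded flap down flat over the brass weights, and only then push the lid gently over and all the way shut on top of it. Push with the fingertips or the outside of the fingers only: do not pinch the flap or the lid, do not let the lid slam, and leave the weights, the pen in the case and the other things on the bench where they are. Finish with the arm clear of everything.

Things in the scene. Friction and masses are not known exactly. Their poses are not given: they have to be found in the camera images.
- weight_case: Orange open carrying case, fixed to the bench, 150 (x) x 160 (y) x 75 mm high, walls 6 mm. Origin: centre of its underside; x points from its front to the lid hinge at the far wall, y to its left wall, z up; yaw -0.95 to 0.4 rad. Its left part is dark foam with three brass weights in a row along x; a divider 58 mm high at y = -38 mm parts off a narrow bay with a marker pen.
- retainer_flap (a joint): Angle of the white retaining flap in rad: 0 = folded down flat over the weights (its stop); it starts about upright, 1.35 to 1.65 (1.57 = upright, more = leaning out to the case's +y). Pushing its outer (+y) face toward the case's -y and down lowers it. Stiff hinge, 0.09 N m: it stays where it is left; about 1 N at the free edge moves it.
- case_lid (a joint): Angle of the orange lid in rad: 0 = shut on the rim; it starts open, 1.65 to 1.9 (1.57 = upright, more = leaning back to the case's +x). Pushing its outer face (the +x side while open, the top when shut) toward the case's -x and down shuts it. Stiff hinge, 0.25 N m: it stays where it is left; up to about 3 N at 120 mm from the hinge moves it.
- flap_hinge (a point): Middle of the flap's hinge line, just inside the left wall at [0, 68, 67] mm in the case frame; the line runs along the case's x.
- flap_edge (a point): Middle of the flap's free edge. The flap is a stiff white plate 124 mm (along the hinge) x 104 mm (hinge to free edge) x 4 mm, centred in thickness on the hinge line, with grey padding 108 x 86 x 4 mm on its inner face toward the weights. Folded down, its top is 69 mm above the bench.
- lid_hinge (a point): Middle of the lid's hinge line, on the far rim at [75, 0, 75] mm in the case frame; the line runs along the case's y.
- lid_edge (a point): Middle of the lid's free edge. The lid is a stiff orange panel 160 mm (along the hinge) x 150 mm (hinge to free edge) x 6 mm, all on the outer side of the hinge line, with grey lining 132 x 122 x 4 mm on its inner face. Shut, its underside is 75 mm and its top 81 mm above the bench.
- weight_1: Brass check weight, 34 mm across, 46 mm high, seated 28 mm deep in the foam at about [42, 20, 8] mm in the case frame. Origin: centre of its underside. To be left alone.
- weight_2: Brass check weight, 26 mm across, 36 mm high, in the foam at about [0, 20, 8] mm. To be left alone.
- weight_3: Brass check weight, 20 mm across, 28 mm high, in the foam at about [-40, 20, 8] mm. To be left alone.
- black_marker: White marker pen with a black cap, 128 mm long, 15 mm thick, lying in the case's right-hand bay along x. Origin: centre of its underside. To be left alone.
- calculator: Dark pocket calculator, 125x78x17 mm, lying right of the case. Bystander, to be left where it lies.
- field_book: Dark green notebook, 178x126x18 mm, right of the calculator. Bystander, to be left where it lies.
- marker_2: Red and white marker pen, 128 mm long, lying behind the calculator. Bystander, to be left where it lies.
- marker_3: Blue and white marker pen, 128 mm long, beside the red one. Bystander, to be left where it lies.
There are look-alikes about, which are no part of the job. Leave any purple look-alike of the weight_case alone.

How it is judged:
By the outcome, as a careful person would: the job done as asked, in the order asked, and still so for the second after the job is handed in, with the robot touching nothing.
It also fails if it takes over 58 s, if anything falls off the work surface, if the arm or the gripper's body presses on something with over 40 N, if the wrist force passes 120 N, or if a joint passes its speed limit or range.

### The arm

A 6-joint arm with a two-finger parallel gripper is mounted at the origin on a cart in front of the work surface, level with it; the furniture and walls round the work are solid. World frame = base frame: x ahead of the robot, y to its left, z up, the work surface at z = 0. Lengths are in mm, angles in rad, forces in N, time in s.
With the tool pointing down it reaches from about 325 to 900 mm from the base axis. Payload 6.1 kg.
Tool frame: the origin (TCP) lies midway between the tips of the shut fingers; the grasp point (between the pads) lies 19 mm behind it; z points along the fingers, y is the line along which they close (so a half turn about z gives the same grasp; the last joint's range is limited). The gripper opens to 85 mm and grips with 20 to 120 N. Pads are 22 mm wide; open, the fingers measure 114 mm over their backs; the gripper's body (76 mm by 85 mm) begins 54 mm behind the grasp point. The pads swing forward as they close: fully open they stand 13 mm farther back than shut.
Start: joints at [-1.406, 0.22, 1.526, -0, 1.395, -0.126], TCP at [179.192, -598.754, 231.3] pointing down, gripper open.
Joint ranges: [-2.98, 2.98], [-0.91, 2.08], [0.09, 2.57], [-1.24, 4.39], [0.2, 2.65], [-2.68, 2.68]. Speed limits (rad/s): [2.57, 2.57, 3.01, 3.14, 3.14, 3.14].

### API

Orientations are given as a unit quaternion [x, y, z, w].
In Python, from workcell import ctrl gives the robot as it stands.
- The arm moves only by the shell command python3 -m jog 'ROWS' [FORCE]. ROWS is JSON, a list of rows, each an object with "turn": the turn, a rotation vector about the world's x, y, z in units of 5 degrees (1.0 is 5 degrees), a list of three; "xyz": the shift along the world's x, y, z in mm, a list of three; "claw": the opening in per cent of the stroke, from 0 (shut) to 100 (fully open). In form: [{"turn": [wx, wy, wz], "xyz": [tx, ty, tz], "claw": claw}, ...]. A call has exactly 5 rows; each row is the pose to reach, as a shift and turn from the pose commanded when the call began; what a row does not reach only later rows make up. A row lasts 1/10 s, in which the tool goes at most 50 mm and 8.59 degrees, less where a joint would pass 70% of its speed; a pose out of reach is approached as far as the arm can. A call with a gripper value outside its range is refused whole. The fingers move at their own pace and stop on an object; FORCE is the grip in N (left out, the last holds). Time passes only in rows, so rows that repeat a pose let the fingers close, or fill a call up. It gives the time, the measured TCP pose, the force, the opening and the grip force at its end, in the units of the state.
- ctrl.observe(): the state, without advancing time (a new reading comes with each control period).
- ctrl.camera(name): name is "scene" or "top" or "wrist"; returns (picture, depth): 480x640x3 uint8, red, green, blue; 480x640 float32, mm along the optical axis (not along the pixel's ray), 0 where there is no reading.
- ctrl.camera_info(name): a dict with "mtx" (3x3 intrinsics, pixels), "k1" (the pictures are not rectified: a ray, as slopes to the right and down, at radius r is drawn at 1 + k1 r^2 times it, then the intrinsics apply), "camera_from_world" (4x4, takes a point from world to camera coordinates). Camera axes: x right, y down, z forward; pixel columns grow to the right and rows downward; lengths in mm; the calibration is good to about 2 mm. A picture is of the moment at which its call begins: read the wrist's pose just before it. camera_info takes no time and is no camera call; for the wrist camera it gives the pose at the moment of the call.
- ctrl.hand_in(): hands the job in; it is judged then, once.
The state is a dict: "time_s": time; "joints": joint angles; "dq": joint speeds; "tau": joint torques, N m; "position": TCP position; "tool_rot": TCP orientation; "force": force on the tool from outside, world axes, zero at the start; "torque": the same for the moment, N m; "opening": opening from 0.0 (shut) to 1.0 (fully open); "grasp_force": force on a finger pad.
Only numpy, scipy, OpenCV 4.12 (cv2) and the standard library are available. Lean on these libraries where they do the work, as an engineer would, in place of code of your own. Each camera call takes 0.05 s, during which the arm holds its last target. There are 200 camera calls.

## Working session

There is one attempt and no reset: what is moved stays moved. The work goes in short steps, Python scripts to look and compute and a shell command to move; the robot and the scene stay as the last step left them, time stands still between calls to the robot, and variables do not carry over. Pictures are saved under pics/ and viewed, at most 10 in all, crops included, and the job is handed in when it is done.

```bash
mkdir -p pics; cat > h.py <<'E'
import numpy as np, cv2
from workcell import ctrl
def world(name,depth,info=None):
    i=info or ctrl.camera_info(name); K=np.array(i["mtx"]); T=np.linalg.inv(np.array(i["camera_from_world"]))
    v,u=np.mgrid[0:480,0:640].astype(float)
    xy=cv2.undistortPoints(np.stack([u,v],-1).reshape(-1,1,2),K,np.array([i["k1"],0,0,0.])).reshape(480,640,2)
    P=np.dstack([xy[...,0]*depth,xy[...,1]*depth,depth])
    return P@T[:3,:3].T+T[:3,3]
E
python3 - <<'E'
from h import *
for n in("scene","top"):
    p,d=ctrl.camera(n); cv2.imwrite(f"pics/{n}0.png",p[...,::-1]); np.savez(f"{n}0.npz",p=p,W=world(n,d),d=d)
    i=ctrl.camera_info(n); print(n,np.linalg.inv(np.array(i["camera_from_world"]))[:3].round(2).tolist())
E
```

```text
scene [[-0.81, -0.44, 0.39, 89.87], [-0.59, 0.59, -0.56, 531.73], [0.01, -0.68, -0.73, 914.94]]
top [[0.02, -0.99, 0.14, 341.53], [-1.0, -0.02, -0.01, -82.55], [0.01, -0.14, -0.99, 1407.29]]
```

View pics/scene0.png

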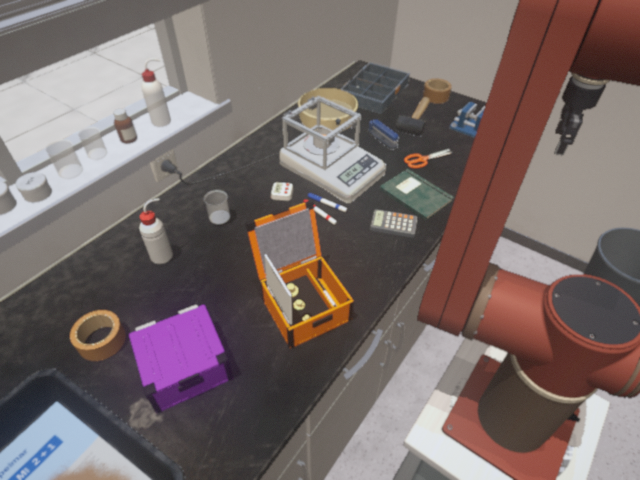

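View pics/top0.png

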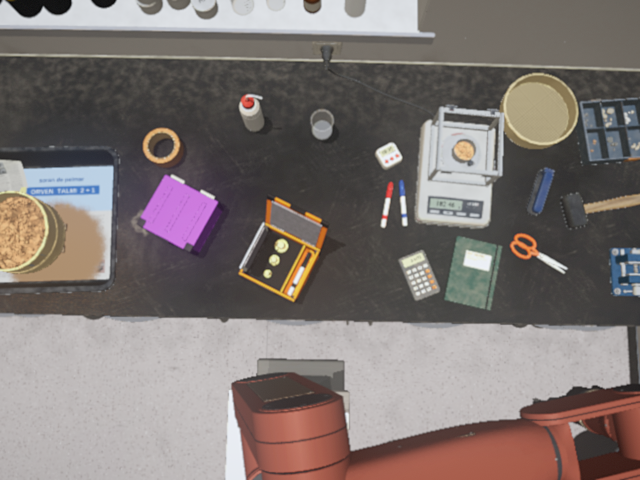

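Scene: the open orange case is at about (305,290) in the scene view and (283,255) in the top view. The white flap stands at its left, top (254,247), and the lid is at the far side, top (297,222). The candidates are the orange case (283,255) and the shut purple case (180,212) in the top view. I choose the orange one, because it is open and holds brass weights and a pen.

```bash
python3 - <<'E'
from h import *
A=[];Wh=[];Pa=[]
for n in("scene","top"):
    z=np.load(f"{n}0.npz"); p,W,d=z["p"],z["W"],z["d"]
    hsv=cv2.cvtColor(p,cv2.COLOR_RGB2HSV); 
    m=(hsv[...,0]>6)&(hsv[...,0]<22)&(hsv[...,1]>190)&(hsv[...,2]>70)&(d>0)&(abs(W[...,0]-500)<160)&(abs(W[...,1]-70)<160)
    P=W[m]; A.append(P); print(n,len(P),P.min(0).round(),P.max(0).round())
    rim=P[(P[:,2]>68)&(P[:,2]<80)]; r=cv2.minAreaRect(rim[:,:2].astype(np.float32)); print("rim",r)
    r=cv2.minAreaRect(P[P[:,2]<80][:,:2].astype(np.float32)); print("all<80",r, cv2.boxPoints(r).round().tolist())
    g=(hsv[...,1]<40)&(d>0)&(W[...,2]>85)&(abs(W[...,0]-500)<160)&(abs(W[...,1]-70)<160)&(W[...,2]<300)
    Q=W[g]; print("grey/white",len(Q),Q.min(0).round(),Q.max(0).round())
    np.save(f"o_{n}.npy",P); np.save(f"w_{n}.npy",np.c_[Q,hsv[g]])
t=np.load("top0.npz")["p"];s=np.load("scene0.npz")["p"]
c=np.hstack([cv2.resize(t[180:310,220:350],(400,400)),cv2.resize(s[195:355,225:385],(400,400))])
cv2.imwrite("pics/crop.png",c[...,::-1])
E
```

```text
scene 3363 [381. -87.  -3.] [646. 134. 220.]
rim ((482.8672790527344, 29.956398010253906), (160.71343994140625, 156.54222106933594), 64.85033416748047)
all<80 ((516.8757934570312, 13.929862976074219), (160.93296813964844, 231.75674438476562), 64.65987396240234) [[378.0, -9.0], [587.0, -108.0], [656.0, 37.0], [447.0, 136.0]]
grey/white 3123 [453. -89.  85.] [627. 119. 226.]
top 553 [398. -90.  -2.] [616.  66. 223.]
rim ((507.58795166015625, -16.215232849121094), (202.17959594726562, 115.26299285888672), 16.478059768676758)
all<80 ((487.29296875, 26.611557006835938), (161.45297241210938, 145.90353393554688), 63.51112365722656) [[386.0, -13.0], [517.0, -78.0], [589.0, 66.0], [458.0, 131.0]]
grey/white 1603 [456. -89.  85.] [646. 215. 228.]
```

View pics/crop.png

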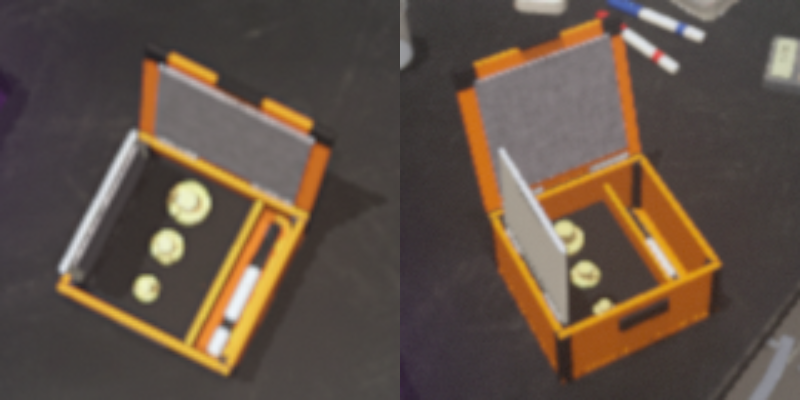

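The crop confirms the choice: an orange case with three brass weights, the flap upright at the left wall and the lid open at the far side. Next I compute the pose and angles.

```bash
cat >> h.py <<'E'
c0=np.array([484.,29.]); yaw=-0.443
R2=np.array([[np.cos(yaw),-np.sin(yaw)],[np.sin(yaw),np.cos(yaw)]])
def tocase(P): return np.c_[(P[:,:2]-c0)@R2,P[:,2]]
def toworld(P): P=np.atleast_2d(P); return np.c_[P[:,:2]@R2.T+c0,P[:,2]]
E
python3 - <<'E'
from h import *
for n in("scene","top"):
    o=tocase(np.load(f"o_{n}.npy")); q=tocase(np.load(f"w_{n}.npy")[:,:3])
    b=o[(o[:,2]<74)&(o[:,2]>5)]
    print(n,"case ext",np.percentile(b,[1,99],axis=0).round(1).tolist())
    r=o[(abs(o[:,2]-74)<6)]; print("rim",np.percentile(r,[1,99],axis=0).round(1).tolist())
    l=o[(o[:,2]>100)]; a=np.arctan2(l[:,2]-75,75-l[:,0]); print("lid",len(l),np.median(a),l.max(0).round())
    f=q[(abs(q[:,1]-68)<35)&(abs(q[:,0])<62)&(q[:,2]>100)]; f=f[f[:,0]<55]
    print("flap",len(f),np.median(np.arctan2(f[:,2]-67,68-f[:,1])),np.percentile(f,[1,50,99],axis=0).round().tolist())
print(ctrl.observe())
z=np.load("top0.npz");
i=ctrl.camera_info("wrist");print(np.array(i["camera_from_world"]).round(2).tolist())
E
```

```text
scene case ext [[-78.6, -75.7, 5.7], [69.6, 80.4, 73.8]]
rim [[-78.6, -78.7, 68.2], [75.5, 80.2, 79.3]]
lid 559 1.8417555880934553 [122.  80. 220.]
flap 541 1.572654949952897 [[-61.0, 60.0, 101.0], [-7.0, 68.0, 144.0], [53.0, 70.0, 172.0]]
top case ext [[-65.7, -80.7, 5.3], [74.5, 61.4, 73.4]]
rim [[-64.0, -80.7, 69.9], [77.6, 77.9, 79.7]]
lid 234 1.8563539387339736 [120.  78. 223.]
flap 348 1.4879427385084343 [[-59.0, 59.0, 101.0], [-3.0, 61.0, 158.0], [52.0, 67.0, 175.0]]
{'time_s': 0.1, 'joints': array([-1.40613717e+00,  2.21115725e-01,  1.52754302e+00, -2.07532169e-05,
        1.39469088e+00, -1.26083121e-01]), 'dq': array([-0.00133296, -0.0012734 , -0.00395079, -0.00090439,  0.00044785,
       -0.00302132]), 'tau': array([ 5.76671446e-04, -4.98244464e+01, -3.90546799e+01, -6.27983400e-05,
        5.83082510e-03,  7.09078535e-06]), 'position': array([ 179.07181855, -598.21188714,  230.30365644]), 'tool_rot': array([ 9.89451564e-01,  1.44861417e-01, -2.71558248e-05, -8.78125742e-04]), 'force': array([-0.54631822,  0.16115454,  0.58244893]), 'torque': array([-0.00122397, -0.02367281,  0.01561825]), 'grasp_force': 0.0, 'opening': 1.0011033240385243}
[[0.29, -0.96, 0.0, -624.29], [-0.92, -0.28, 0.27, -35.8], [-0.26, -0.08, -0.96, 377.88], [0.0, 0.0, 0.0, 1.0]]
```

```bash
R='{"turn":[0,0,4.8],"xyz":[100,200,80],"claw":0}'; python3 -m jog '[{"turn":[0,0,4.8],"xyz":[90,200,80],"claw":0},{"turn":[0,0,4.8],"xyz":[90,200,80],"claw":0},{"turn":[0,0,4.8],"xyz":[90,200,80],"claw":0},{"turn":[0,0,4.8],"xyz":[90,200,80],"claw":0},{"turn":[0,0,4.8],"xyz":[90,200,80],"claw":0}]' 20
python3 -m jog '[{"turn":[0,0,4.8],"xyz":[90,200,0],"claw":0},{"turn":[0,0,4.8],"xyz":[90,200,0],"claw":0},{"turn":[0,0,4.8],"xyz":[90,200,0],"claw":0},{"turn":[0,0,4.8],"xyz":[90,200,0],"claw":0},{"turn":[0,0,4.8],"xyz":[90,200,0],"claw":0}]'
```

```text
time_s: 0.6
position: [270.1, -396.3, 312.3]
tool_rot: [0.938, 0.348, 0.0, 0.0]
force: [-0.3, -0.2, -1.0]
opening: 0.143
grasp_force: 0.0
time_s: 1.1
position: [360.0, -195.2, 311.2]
tool_rot: [0.844, 0.536, 0.001, -0.0]
force: [0.2, -1.0, -0.4]
opening: -0.005
grasp_force: 0.0
```

```bash
python3 -m jog '[{"turn":[0,0,0],"xyz":[80,150,40],"claw":0},{"turn":[0,0,0],"xyz":[80,150,40],"claw":0},{"turn":[0,0,0],"xyz":[80,150,40],"claw":0},{"turn":[0,0,0],"xyz":[80,150,40],"claw":0},{"turn":[0,0,0],"xyz":[80,150,40],"claw":0}]'
python3 - <<'E'
from h import *
i=ctrl.camera_info("wrist"); p,d=ctrl.camera("wrist"); W=world("wrist",d,i)
cv2.imwrite("pics/w1.png",p[...,::-1])
hsv=cv2.cvtColor(p,cv2.COLOR_RGB2HSV)
m=(hsv[...,0]>6)&(hsv[...,0]<22)&(hsv[...,1]>190)&(hsv[...,2]>70)&(d>0)
o=tocase(W[m]); print(len(o),np.percentile(o,[1,99],axis=0).round(1).tolist())
r=W[m][abs(o[:,2]-74)<4]; print(cv2.minAreaRect(r[:,:2].astype(np.float32)),np.percentile(tocase(r),[1,99],axis=0).round(1).tolist())
E
```

```text
time_s: 1.6
position: [440.2, -46.1, 351.9]
tool_rot: [0.844, 0.537, 0.001, 0.0]
force: [-0.6, -1.0, 0.1]
opening: -0.001
grasp_force: 0.0
9724 [[-75.3, -90.2, 1.3], [120.7, 78.3, 219.1]]
((484.2436828613281, 29.142486572265625), (159.78123474121094, 153.22286987304688), 64.73226928710938) [[-75.9, -79.3, 70.3], [74.8, 75.3, 77.5]]
```

View pics/w1.png

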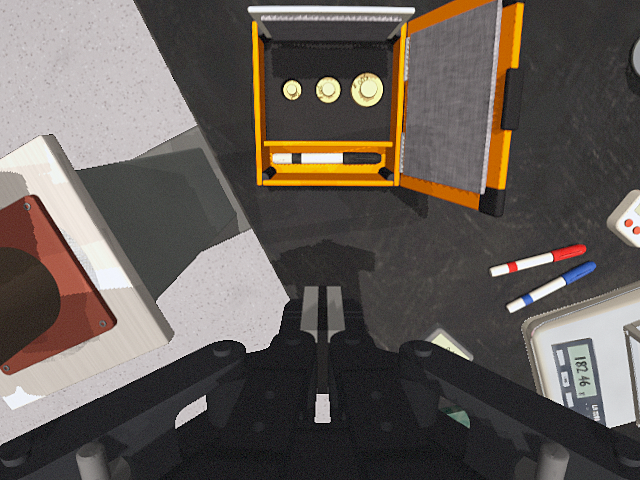

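The wrist view shows the case square to the gripper, with the flap's edge at (330,14), the weights at (292,90), (328,90) and (367,90), and the lid at right. The pose agrees to 1 mm. Next I go to the flap's outer side and down.

```bash
python3 -m jog '[{"turn":[0,0,0],"xyz":[78,182,-10],"claw":0},{"turn":[0,0,0],"xyz":[78,182,-10],"claw":0},{"turn":[0,0,0],"xyz":[78,182,-10],"claw":0},{"turn":[0,0,0],"xyz":[78,182,-10],"claw":0},{"turn":[0,0,0],"xyz":[78,182,-10],"claw":0}]'
python3 -m jog '[{"turn":[0,0,0],"xyz":[0,0,-50],"claw":0},{"turn":[0,0,0],"xyz":[0,0,-100],"claw":0},{"turn":[0,0,0],"xyz":[0,0,-150],"claw":0},{"turn":[0,0,0],"xyz":[0,0,-195],"claw":0},{"turn":[0,0,0],"xyz":[0,0,-195],"claw":0}]'
python3 -c "
from h import *
print(tocase(ctrl.observe()['position'][None]))"
```

```text
time_s: 2.15
position: [517.5, 136.3, 339.1]
tool_rot: [0.844, 0.536, -0.001, -0.001]
force: [0.2, -0.3, -0.2]
opening: -0.003
grasp_force: 0.0
time_s: 2.65
position: [511.3, 130.7, 138.8]
tool_rot: [0.845, 0.534, -0.007, -0.003]
force: [-1.4, -0.3, 0.4]
opening: -0.0
grasp_force: 0.0
[[-18.96457353 103.58272872 138.80136033]]
```

```bash
python3 -m jog '[{"turn":[0,0,0],"xyz":[-5,-11,0],"claw":0},{"turn":[0,0,0],"xyz":[-10,-22,0],"claw":0},{"turn":[0,0,0],"xyz":[-14,-29,0],"claw":0},{"turn":[0,0,0],"xyz":[-16,-33,0],"claw":0},{"turn":[0,0,0],"xyz":[-18,-38,-1],"claw":0}]'
python3 -c "
from h import *
print(tocase(ctrl.observe()['position'][None]))"
```

```text
time_s: 3.15
position: [500.2, 94.8, 147.2]
tool_rot: [0.845, 0.535, 0.002, 0.001]
force: [0.5, -0.1, 1.1]
opening: 0.005
grasp_force: 0.6
[[-13.57641271  66.43037829 147.20740102]]
```

```bash
python3 -m jog '[{"turn":[0,0,0],"xyz":[-3.5,-7,-1],"claw":0},{"turn":[0,0,0],"xyz":[-7,-14.5,-3],"claw":0},{"turn":[0,0,0],"xyz":[-10,-22,-6],"claw":0},{"turn":[0,0,0],"xyz":[-14,-29,-10],"claw":0},{"turn":[0,0,0],"xyz":[-17,-36,-16],"claw":0}]'
python3 - <<'E'
from h import *
print(tocase(ctrl.observe()['position'][None]))
p,d=ctrl.camera("scene"); cv2.imwrite("pics/s2.png",cv2.resize(p[150:350,180:420],(720,600))[...,::-1])
E
```

```text
time_s: 3.65
position: [481.6, 58.6, 128.8]
tool_rot: [0.845, 0.535, -0.0, -0.0]
force: [-0.7, 0.7, 1.0]
opening: 0.003
grasp_force: 0.6
[[-14.83789266  25.76613144 128.84999494]]
```

View pics/s2.png

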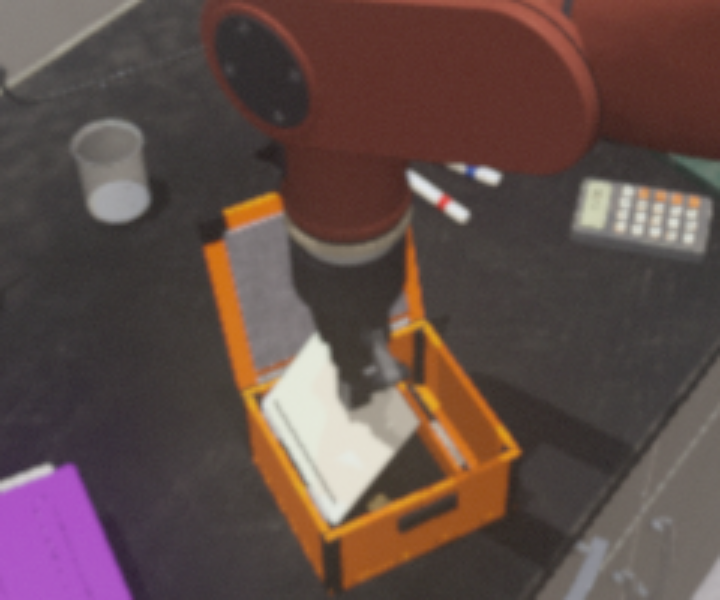

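Scene view: the fingertips are on the flap's outer face at about (360,400) in the crop, and the flap is down to about 45°. I continue along the arc.

```bash
python3 -m jog '[{"turn":[0,0,0],"xyz":[-2.5,-5.5,-5],"claw":0},{"turn":[0,0,0],"xyz":[-6.5,-13.5,-16],"claw":0},{"turn":[0,0,0],"xyz":[-10,-21,-27],"claw":0},{"turn":[0,0,0],"xyz":[-12,-25,-39],"claw":0},{"turn":[0,0,0],"xyz":[-13,-27,-49],"claw":0}]'
python3 -m jog '[{"turn":[0,0,0],"xyz":[0,0,-4],"claw":0},{"turn":[0,0,0],"xyz":[0,0,-7],"claw":0},{"turn":[0,0,0],"xyz":[0,0,-10],"claw":0},{"turn":[0,0,0],"xyz":[0,0,-12],"claw":0},{"turn":[0,0,0],"xyz":[0,0,-13],"claw":0}]'
python3 - <<'E'
from h import *
print(tocase(ctrl.observe()['position'][None]))
E
```

```text
time_s: 4.2
position: [468.6, 31.6, 78.9]
tool_rot: [0.845, 0.535, -0.0, -0.0]
force: [0.5, -0.7, 0.8]
opening: -0.003
grasp_force: 0.5
time_s: 4.7
position: [469.5, 32.3, 68.7]
tool_rot: [0.845, 0.535, -0.0, 0.0]
force: [-8.5, -0.6, 19.3]
opening: 0.003
grasp_force: 9.3
[[-14.55649964  -3.22615021  68.66017711]]
```

```bash
python3 -m jog '[{"turn":[0,0,0],"xyz":[0,0,20],"claw":0},{"turn":[0,0,0],"xyz":[0,0,70],"claw":0},{"turn":[0,0,0],"xyz":[0,0,120],"claw":0},{"turn":[0,0,0],"xyz":[0,0,170],"claw":0},{"turn":[0,0,0],"xyz":[0,0,220],"claw":0}]'
python3 -m jog '[{"turn":[0,0,0],"xyz":[169,-76,10],"claw":0},{"turn":[0,0,0],"xyz":[169,-76,10],"claw":0},{"turn":[0,0,0],"xyz":[169,-76,10],"claw":0},{"turn":[0,0,0],"xyz":[169,-76,10],"claw":0},{"turn":[0,0,0],"xyz":[169,-76,10],"claw":0}]'
python3 - <<'E'
from h import *
print(tocase(ctrl.observe()['position'][None]))
p,d=ctrl.camera("scene"); W=world("scene",d); cv2.imwrite("pics/s3.png",cv2.resize(p[150:390,180:480],(750,600))[...,::-1])
P=tocase(W.reshape(-1,3)); hsv=cv2.cvtColor(p,cv2.COLOR_RGB2HSV).reshape(-1,3)
f=P[(abs(P[:,0])<58)&(P[:,1]<60)&(P[:,1]>-30)&(P[:,2]>40)&(P[:,2]<110)&(hsv[:,1]<60)&(hsv[:,2]>120)]
print("flap",len(f),np.percentile(f,[2,50,98],axis=0).round(1).tolist())
l=P[(hsv[:,0]>6)&(hsv[:,0]<22)&(hsv[:,1]>190)&(P[:,2]>100)&(P[:,2]<240)&(abs(P[:,0]-90)<60)]; print("lid",np.median(np.arctan2(l[:,2]-75,75-l[:,0])),l.max(0))
E
```

```text
time_s: 5.2
position: [469.0, 32.5, 289.6]
tool_rot: [0.845, 0.535, 0.0, 0.0]
force: [1.6, -0.2, -0.6]
opening: 0.002
grasp_force: 0.0
time_s: 5.7
position: [640.9, -45.7, 295.3]
tool_rot: [0.845, 0.534, -0.0, -0.0]
force: [-0.3, -0.2, 0.5]
opening: 0.001
grasp_force: 0.0
[[ 1.73820923e+02 -2.52963149e-01  2.95271120e+02]]
flap 1652 [[-55.6, -27.8, 65.8], [-2.5, 16.1, 68.9], [55.4, 58.1, 72.1]]
lid 1.842366064059279 [119.11650296  79.91323224 220.63380151]
```

View pics/s3.png

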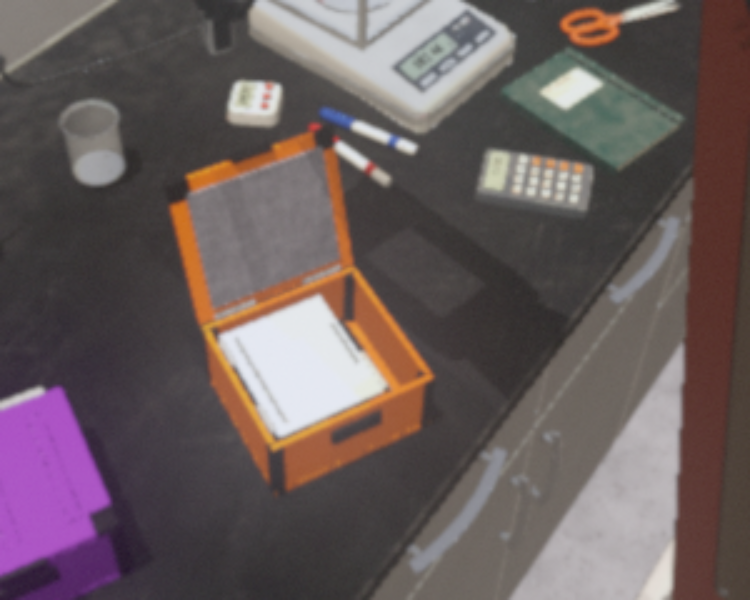

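The flap is flat: its top is at 68.9 mm, and the pen and weights look undisturbed. The lid still stands at 1.84. I descend behind the lid with a small overlap and start pushing.

```bash
python3 -m jog '[{"turn":[0,0,0],"xyz":[0,0,-45],"claw":0},{"turn":[0,0,0],"xyz":[0,0,-80],"claw":0},{"turn":[0,0,0],"xyz":[0,0,-93],"claw":0},{"turn":[0,0,0],"xyz":[0,0,-93],"claw":0},{"turn":[0,0,0],"xyz":[0,0,-93],"claw":0}]'
python3 -m jog '[{"turn":[0,0,0],"xyz":[-9,4.3,0],"claw":0},{"turn":[0,0,0],"xyz":[-18,8.6,0],"claw":0},{"turn":[0,0,0],"xyz":[-25,12,0],"claw":0},{"turn":[0,0,0],"xyz":[-30,14.2,0],"claw":0},{"turn":[0,0,0],"xyz":[-36,17,0],"claw":0}]'
python3 - <<'E'
from h import *
print(tocase(ctrl.observe()['position'][None]))
E
```

```text
time_s: 6.25
position: [638.8, -43.5, 206.4]
tool_rot: [0.845, 0.535, 0.001, 0.001]
force: [-0.2, -0.7, 1.8]
opening: 0.0
grasp_force: 0.0
time_s: 6.75
position: [602.5, -26.8, 205.3]
tool_rot: [0.845, 0.535, 0.001, 0.001]
force: [2.1, -1.4, 2.7]
opening: 0.0
grasp_force: 1.4
[[131.00160995   0.42363406 205.31648803]]
```

```bash
python3 -m jog '[{"turn":[0,0,0],"xyz":[-6.3,3,0],"claw":0},{"turn":[0,0,0],"xyz":[-12.6,6,0],"claw":0},{"turn":[0,0,0],"xyz":[-19,9,0],"claw":0},{"turn":[0,0,0],"xyz":[-25.3,12,0],"claw":0},{"turn":[0,0,0],"xyz":[-31.6,15,0],"claw":0}]'
python3 -m jog '[{"turn":[0,0,0],"xyz":[-6.3,3,0],"claw":0},{"turn":[0,0,0],"xyz":[-12.6,6,-0.5],"claw":0},{"turn":[0,0,0],"xyz":[-19,9,-1],"claw":0},{"turn":[0,0,0],"xyz":[-25.3,12,-2],"claw":0},{"turn":[0,0,0],"xyz":[-31.6,15,-3.5],"claw":0}]'
python3 - <<'E'
from h import *
print(tocase(ctrl.observe()['position'][None]))
p,d=ctrl.camera("scene"); cv2.imwrite("pics/s4.png",cv2.resize(p[150:390,180:480],(750,600))[...,::-1])
E
```

```text
time_s: 7.25
position: [569.9, -11.5, 204.2]
tool_rot: [0.845, 0.535, -0.0, -0.0]
force: [2.0, -0.9, 1.4]
opening: 0.003
grasp_force: 1.0
time_s: 7.75
position: [538.4, 3.5, 200.7]
tool_rot: [0.845, 0.535, -0.0, -0.0]
force: [1.4, -0.3, 1.1]
opening: 0.004
grasp_force: 0.9
[[ 60.09441055   0.31712476 200.74111301]]
```

View pics/s4.png

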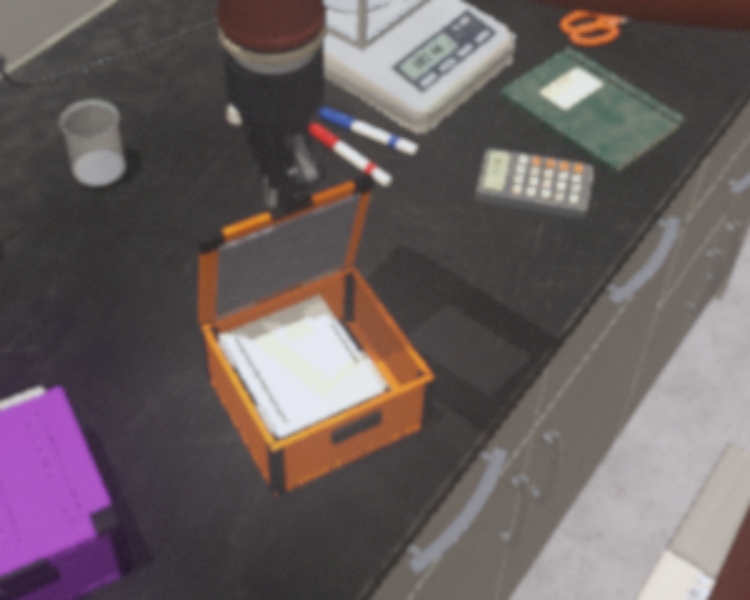

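Scene view: the fingertips are behind the lid edge at about (285,190), the lid is past upright and the flap is still flat. I continue along the arc.

```bash
python3 -m jog '[{"turn":[0,0,0],"xyz":[-4.5,2.1,-0.7],"claw":0},{"turn":[0,0,0],"xyz":[-9.4,4.5,-2],"claw":0},{"turn":[0,0,0],"xyz":[-14.4,6.9,-4],"claw":0},{"turn":[0,0,0],"xyz":[-19,9,-6],"claw":0},{"turn":[0,0,0],"xyz":[-23.5,11.2,-8],"claw":0}]'
python3 -m jog '[{"turn":[0,0,0],"xyz":[-4.8,2.3,-2.4],"claw":0},{"turn":[0,0,0],"xyz":[-9.2,4.4,-5.2],"claw":0},{"turn":[0,0,0],"xyz":[-13.7,6.5,-8],"claw":0},{"turn":[0,0,0],"xyz":[-17.9,8.5,-11.2],"claw":0},{"turn":[0,0,0],"xyz":[-22,10.5,-14.5],"claw":0}]'
python3 -m jog '[{"turn":[0,0,0],"xyz":[-4.8,2.3,-4.3],"claw":0},{"turn":[0,0,0],"xyz":[-9.3,4.4,-9],"claw":0},{"turn":[0,0,0],"xyz":[-13.7,6.5,-13.7],"claw":0},{"turn":[0,0,0],"xyz":[-17.8,8.5,-18.8],"claw":0},{"turn":[0,0,0],"xyz":[-21.8,10.3,-24],"claw":0}]'
python3 - <<'E'
from h import *
print(tocase(ctrl.observe()['position'][None]))
p,d=ctrl.camera("scene"); cv2.imwrite("pics/s5.png",cv2.resize(p[150:390,180:480],(750,600))[...,::-1])
E
```

```text
time_s: 8.3
position: [515.1, 14.6, 192.8]
tool_rot: [0.845, 0.535, -0.0, 0.0]
force: [0.6, -0.7, 1.5]
opening: -0.003
grasp_force: 0.8
time_s: 8.8
position: [493.1, 25.1, 178.0]
tool_rot: [0.845, 0.535, -0.0, -0.0]
force: [1.3, -0.3, 1.6]
opening: 0.001
grasp_force: 0.7
time_s: 9.3
position: [471.2, 35.5, 153.8]
tool_rot: [0.845, 0.535, -0.0, -0.0]
force: [-0.7, 0.2, 1.9]
opening: 0.007
grasp_force: 0.7
[[-14.35537354   0.36017804 153.75515368]]
```

View pics/s5.png

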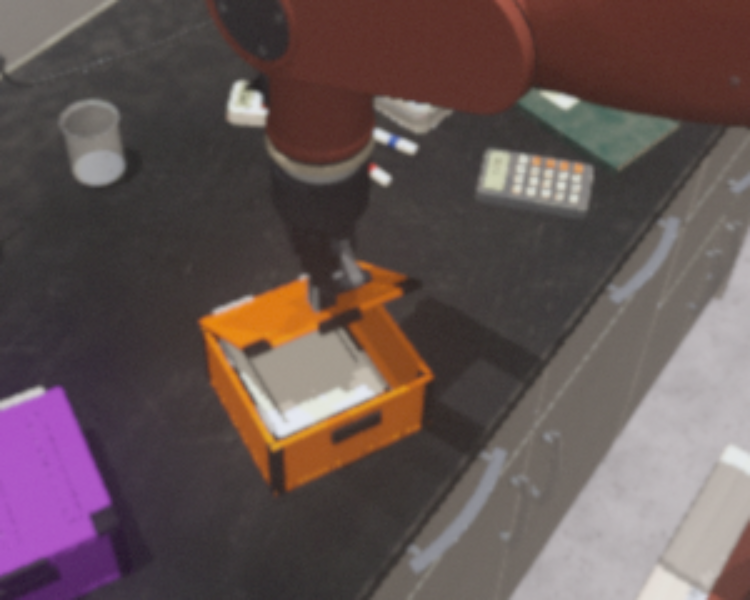

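Scene view: the lid is at about 35° with the tips on its outer face at (320,300). I go on gently to the rim.

```bash
python3 -m jog '[{"turn":[0,0,0],"xyz":[-4.2,2,-6.5],"claw":0},{"turn":[0,0,0],"xyz":[-8,3.8,-13.2],"claw":0},{"turn":[0,0,0],"xyz":[-11.5,5.4,-20],"claw":0},{"turn":[0,0,0],"xyz":[-14.5,6.9,-27.3],"claw":0},{"turn":[0,0,0],"xyz":[-17.2,8.2,-34.5],"claw":0}]'
python3 -m jog '[{"turn":[0,0,0],"xyz":[-1.6,0.8,-6],"claw":0},{"turn":[0,0,0],"xyz":[-3,1.4,-12],"claw":0},{"turn":[0,0,0],"xyz":[-4.2,2,-18],"claw":0},{"turn":[0,0,0],"xyz":[-5,2.4,-23],"claw":0},{"turn":[0,0,0],"xyz":[-6,2.8,-27],"claw":0}]'
python3 -m jog '[{"turn":[0,0,0],"xyz":[0,0,-3],"claw":0},{"turn":[0,0,0],"xyz":[0,0,-6],"claw":0},{"turn":[0,0,0],"xyz":[0,0,-8.5],"claw":0},{"turn":[0,0,0],"xyz":[0,0,-10.5],"claw":0},{"turn":[0,0,0],"xyz":[0,0,-12],"claw":0}]'
```

```text
time_s: 9.85
position: [454.0, 43.6, 119.0]
tool_rot: [0.845, 0.535, -0.0, -0.0]
force: [-0.8, 0.2, 1.5]
opening: 0.001
grasp_force: 0.6
time_s: 10.35
position: [448.6, 46.2, 92.4]
tool_rot: [0.845, 0.535, 0.0, 0.0]
force: [1.3, -0.0, 2.3]
opening: 0.005
grasp_force: 0.5
time_s: 10.85
position: [448.5, 46.3, 80.9]
tool_rot: [0.845, 0.535, -0.0, -0.0]
force: [-5.8, 0.4, 16.1]
opening: -0.001
grasp_force: 7.7
```

```bash
python3 -m jog '[{"turn":[0,0,0],"xyz":[0,0,0],"claw":0},{"turn":[0,0,0],"xyz":[0,0,0],"claw":0},{"turn":[0,0,0],"xyz":[0,0,4],"claw":0},{"turn":[0,0,0],"xyz":[0,0,15],"claw":0},{"turn":[0,0,0],"xyz":[0,0,45],"claw":0}]'
python3 -m jog '[{"turn":[0,0,0],"xyz":[0,0,40],"claw":0},{"turn":[0,0,0],"xyz":[0,0,90],"claw":0},{"turn":[0,0,0],"xyz":[0,0,140],"claw":0},{"turn":[0,0,0],"xyz":[0,0,180],"claw":0},{"turn":[0,0,0],"xyz":[0,0,180],"claw":0}]'
python3 -m jog '[{"turn":[0,0,0],"xyz":[-70,-200,0],"claw":0},{"turn":[0,0,0],"xyz":[-70,-200,0],"claw":0},{"turn":[0,0,0],"xyz":[-70,-200,0],"claw":0},{"turn":[0,0,0],"xyz":[-70,-200,0],"claw":0},{"turn":[0,0,0],"xyz":[-70,-200,0],"claw":0}]'
python3 -m jog '[{"turn":[0,0,0],"xyz":[0,0,0],"claw":0},{"turn":[0,0,0],"xyz":[0,0,0],"claw":0},{"turn":[0,0,0],"xyz":[0,0,0],"claw":0},{"turn":[0,0,0],"xyz":[0,0,0],"claw":0},{"turn":[0,0,0],"xyz":[0,0,0],"claw":0}]'
python3 - <<'E'
from h import *
p,d=ctrl.camera("scene"); W=world("scene",d); cv2.imwrite("pics/s6.png",p[...,::-1])
P=tocase(W.reshape(-1,3)); f=P[(abs(P[:,0])<65)&(abs(P[:,1])<70)&(P[:,2]<150)&(P[:,2]>0)]
for lo,hi in((-65,-40),(-10,10),(40,65)):
    g=f[(f[:,0]>lo)&(f[:,0]<hi)]; print(len(g),np.percentile(g[:,2],[5,50,95]).round(1))
E
```

```text
time_s: 11.35
position: [446.4, 46.3, 124.4]
tool_rot: [0.845, 0.535, -0.002, -0.002]
force: [-0.1, 0.2, 0.2]
opening: -0.0
grasp_force: 0.0
time_s: 11.85
position: [451.6, 46.0, 313.9]
tool_rot: [0.845, 0.535, 0.005, 0.004]
force: [1.1, 0.3, 1.3]
opening: 0.004
grasp_force: 0.0
time_s: 12.35
position: [376.7, -157.4, 305.8]
tool_rot: [0.846, 0.533, -0.001, 0.001]
force: [-0.0, 0.2, 0.2]
opening: -0.001
grasp_force: 0.0
time_s: 12.85
position: [378.9, -152.8, 305.8]
tool_rot: [0.844, 0.536, 0.0, -0.0]
force: [-0.5, -0.4, 0.3]
opening: 0.003
grasp_force: 0.0
603 [78.6 81.1 83.6]
438 [78.6 81.1 83.5]
503 [78.4 80.9 83.5]
```

View pics/s6.png

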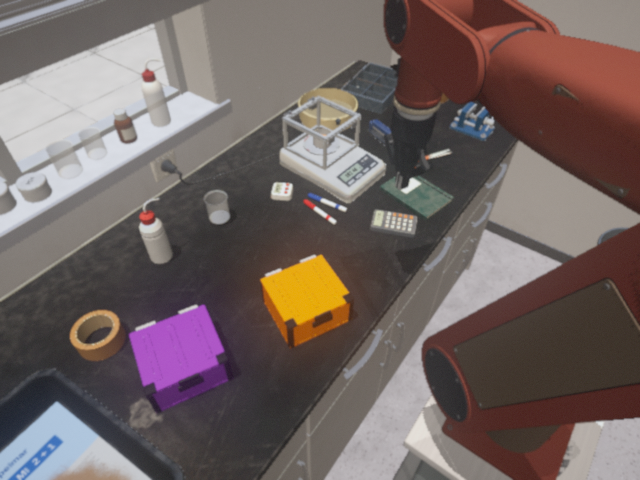

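The orange case at (307,298) is shut, with its top level at 81 mm. The purple case and the other things have not moved, and the arm is clear.

```bash
python3 -c "
from workcell import ctrl
print(ctrl.hand_in())"
```

```text
the job is handed in; nothing more can be done
None
```

I pushed the flap down flat over the weights, then shut the lid gently on top of it (its top measures level at 81 mm), left the arm clear and handed the job in at about 13 s.

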